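# Tare the weighing cup on the bench balance

### The job

Stand the empty steel weighing cup upright in the middle of the balance's round pan and let go of it. Then zero the balance: with the fingers, press straight down on the blue tare key until you feel about 6 N, keep it pressed for about half a second, and let go. Never press the red power key, nor push on the tare key with more than 40 N, and leave the cup standing on the pan.

Things in the scene. Friction and masses are not known exactly. Their poses are not given: they have to be found in the camera images.
- cup_center (a point): Centre (on the axis, half-way up) of the loose open-topped steel weighing cup: plain cylinder, 52 mm outside diameter, 60 mm tall, wall 3 mm, about 0.12 kg, upright on the bench; z is its axis. Grasp it across the outside from above. A closed cream jar (62 mm across, 75 mm tall) and a knobbed brass weight (40 mm, 56 mm tall) stand at least 0.12 m away; not needed.
- pan (a point): Centre of the top of the balance's fixed round flat steel pan, 120 mm in diameter, 75 mm above the bench. Its x axis points from the keys to the back of the balance; the two keys lie 160 mm in front of it, along -x. The cream housing, fixed to the bench, is 270 mm long (x), 200 mm wide (y), 60 mm high under the pan, 45 mm at the keys.
- tare_key: BLUE flat membrane key (tare), left or right of the two. 34 mm (x, as the pan's) by 50 mm (y); origin: centre of its top face, 50 mm above the bench. It gives from 2 N and stops after 1.5 mm at 6 N, rigid beyond; springs back. It registers when the fingers push with over 3 N for 0.2 s.
- power_key: RED-orange flat power key, same size and kind, 96 mm from the tare key across the balance (y); origin: centre of its top face. Not to be pressed.

How it is judged (in metres and radians):
On the way, in this order (a step that is already met when the one before it is completed fails the run):
1. the cup stands upright on the pan, within 30 mm of its centre, and the fingers have let go (horizontal distance between cup_center and pan below 0.03 m and z of cup_center in the frame of pan between 0.024 and 0.036 m and angle between cup_center's own z axis and vertical below 0.17 rad and contact force between cup and the fingers below 0.05 N), for 0.2 s.
2. with the cup on the pan, the fingers press the blue tare key with more than 3 N for 0.2 s (contact force between tare_key and the fingers above 3 N and horizontal distance between cup_center and pan below 0.03 m and z of cup_center in the frame of pan between 0.024 and 0.036 m and angle between cup_center's own z axis and vertical below 0.17 rad), for 0.2 s.
At the end, for the whole second after the job is handed in: The cup stands upright (within about 10 degrees) on the pan, its axis within 30 mm of the pan's centre, and nothing presses the tare key (horizontal distance between cup_center and pan below 0.03 m and z of cup_center in the frame of pan between 0.024 and 0.036 m and angle between cup_center's own z axis and vertical below 0.17 rad and contact force between tare_key and anything else below 0.3 N); the robot touches nothing.
It fails at once if the red power key is pressed (more than 1.5 N) (contact force between power_key and anything else above 1.5 N).
It fails at once if the tare key is pushed with more than 40 N (contact force between tare_key and anything else above 40 N).
It also fails if it takes over 48 s, if anything falls off the work surface, if the arm or the gripper's body presses on something with over 40 N, if the wrist force passes 120 N, or if a joint passes its speed limit or range.

### The arm

A 6-joint arm with a two-finger parallel gripper is mounted at the origin on the work surface. World frame = base frame: x ahead of the robot, y to its left, z up, the work surface at z = 0. Lengths are in mm, angles in rad, forces in N, time in s.
With the tool pointing down it reaches from about 275 to 725 mm from the base axis. Payload 5.6 kg.
Tool frame: the origin (TCP) lies between the finger pads; the fingertips stand 19 mm ahead of it and the grasp point (between the pads) is the TCP; z points along the fingers, y is the line along which they close (so a half turn about z gives the same grasp; the last joint's range is limited). The gripper opens to 85 mm and grips with 20 to 120 N. Pads are 22 mm wide; open, the fingers measure 114 mm over their backs; the gripper's body (76 mm by 85 mm) begins 54 mm behind the grasp point. The pads swing forward as they close: fully open they stand 13 mm farther back than shut.
Start: joints at [-0.837, 0.255, 0.108, 0, -1.424, -0.285], TCP at [238.654, -495.517, 250.283] pointing down, gripper open.
Joint ranges: [-2.95, 2.95], [-1.21, 1.97], [-1.09, 1.5], [-2.87, 1.71], [-2.94, -0.07], [-3.05, 3.05]. Speed limits (rad/s): [2.57, 2.57, 3.14, 3.14, 3.14, 3.14].

### API

Orientations are given as a rotation vector (axis times angle).
In Python, from bench import * gives the robot as it stands. The module is installed in compiled form; this text tells all that it offers.
- The arm moves only by the tool step_arm, never from a script. Its argument "deltas" is a list of rows, each a list of 5 numbers: the opening in per cent of the stroke, from 0 (shut) to 100 (fully open), then the shift along the tool's x, y, z in mm, then the turn about the tool's z in rad. In form: [[fingers, x, y, z, turn], ...]. A call has 1 to 20 rows; each row shifts and turns the commanded pose from where the row before left it, along the tool's axes as they then stand; what a row does not reach is not made up. A row lasts 1/12 s, in which the tool goes at most 41.7 mm and 7.16 degrees, less where a joint would pass 70% of its speed; a pose out of reach is approached as far as the arm can. A call is refused whole if a number of a shift passes 41.7 or a number of a turn 0.125, either way. A call with a gripper value outside its range is refused whole. The fingers move at their own pace and stop on an object; "newtons" is the grip in N (left out, the last holds). Time passes only in rows, so rows that do not move let the fingers close. It gives the time, the measured TCP pose, the force, the opening and the grip force at its end, in the units of the state.
- get_state(): the state, without advancing time (a new reading comes with each control period).
- grab_frame(name): name is "scene" or "top" or "wrist"; returns a dict with "image" (400x640x3 uint8, red, green, blue), "fovy" (degrees; the focal length in pixels is half the picture's height over the tangent of half this angle, whatever the lens; pixels are square), "cx", "cy" (the principal point, pixels), "extrinsics" (4x4, takes a point from camera to world coordinates). Camera axes: x right, y down, z forward; pixel columns grow to the right and rows downward; lengths in mm; the calibration is good to about 2 mm. The wrist camera is an equidistant fisheye: a pixel r from the principal point sees the ray r / f radians off the axis. A picture is of the moment at which its call begins. There is no depth.
- finish_job(): hands the job in; it is judged then, once.
The state is a dict: "t": time; "qpos": joint angles; "dq": joint speeds; "tau": joint torques, N m; "tcp_pos": TCP position; "tcp_rot": TCP orientation; "wrist_force": force on the tool from outside, world axes, zero at the start; "wrist_torque": the same for the moment, N m; "gripper_width": finger opening in mm; "finger_force": force on a finger pad.
Only numpy, scipy, OpenCV 4.12 (cv2) and the standard library are available. Lean on these libraries where they do the work, as an engineer would, in place of code of your own. Each camera call takes 0.05 s, during which the arm holds its last target. There are 200 camera calls.

## Working session

There is one attempt and no reset: what is moved stays moved. The work goes in short steps, Python scripts to look and compute and a tool call to move; the robot and the scene stay as the last step left them, time stands still between calls to the robot, and variables do not carry over. Pictures are saved under pics/ and viewed, at most 10 in all, crops included, and the job is handed in when it is done.

Besides the shell and the picture viewer there is one more tool, called by a JSON object that holds its "name" and its "arguments", one argument or row to a line. step_arm: Moves the arm, as the interface text tells. Its arguments: {"type":"object","properties":{"deltas":{"type":"array","items":{"type":"array","items":{"type":"number"}}},"newtons":{"type":"number"}},"required":["deltas"]}

```bash
mkdir -p pics; cat > h.py <<'E'
from bench import *
import numpy as np, cv2
from scipy.spatial.transform import Rotation as R
def save(f,n): cv2.imwrite('pics/'+n+'.png',cv2.cvtColor(f['image'],cv2.COLOR_RGB2BGR))
def cast(f,u,v,z,fish=False):
    fl=200/np.tan(np.radians(f['fovy'])/2)
    a,b=u-f['cx'],v-f['cy']
    if fish:
        r=np.hypot(a,b)+1e-9; t=r/fl; d=np.array([a/r*np.sin(t),b/r*np.sin(t),np.cos(t)])
    else: d=np.array([a/fl,b/fl,1])
    E=np.array(f['extrinsics']); d=E[:3,:3]@d; o=E[:3,3]
    return o+d*(z-o[2])/d[2]
E
python3 - <<'E'
from h import *
for n in ('scene','top'):
    f=grab_frame(n); save(f,n+'1'); print(n,f['fovy'],f['cx'],f['cy'],np.round(f['extrinsics'],3).tolist())
s=get_state(); print(s['t'],s['tcp_pos'],R.from_rotvec(s['tcp_rot']).as_matrix().round(3).tolist(),s['gripper_width'])
E
```

```text
scene 52.91862763036159 315.07066983371874 200.11698251468624 [[0.42, 0.661, -0.622, 1038.878], [0.908, -0.298, 0.296, -301.784], [0.01, -0.689, -0.725, 657.481], [0.0, 0.0, 0.0, 1.0]]
top 53.018513850891274 314.1279746954645 197.86267288599134 [[0.093, -0.973, 0.211, 391.876], [-0.996, -0.09, 0.024, -65.262], [-0.004, -0.212, -0.977, 808.997], [0.0, 0.0, 0.0, 1.0]]
0.1 [ 238.47191631 -495.15194428  249.47059593] [[-0.901, -0.434, -0.001], [-0.434, 0.901, 0.002], [0.0, 0.002, -1.0]] 85.28971579841317
```

View pics/top1.png

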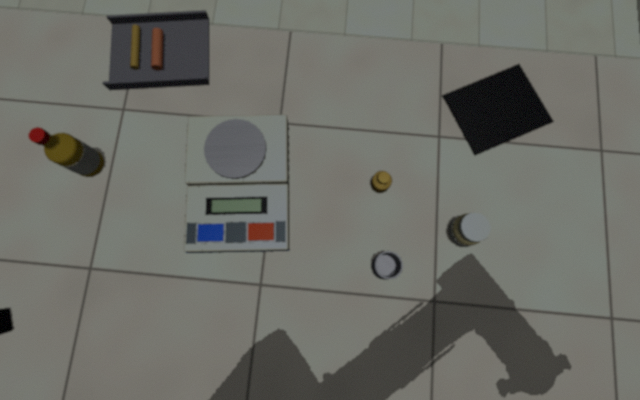

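View pics/scene1.png

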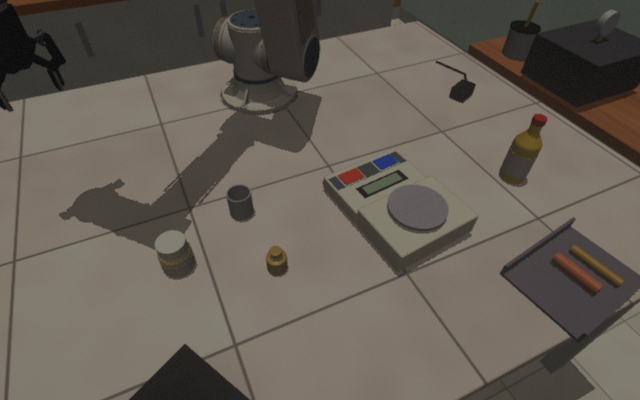

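The top view shows the cup rim at about (386,265), the pan at (235,148), the blue key at (210,233) and the red key at (261,232). The jar (468,229) and brass weight (382,181) are clear of the cup. The scene view agrees: cup (240,200), pan (418,207).

```bash
python3 - <<'E'
from h import *
f=grab_frame('top'); im=f['image']; hsv=cv2.cvtColor(im,cv2.COLOR_RGB2HSV)
g=grab_frame('scene'); h2=cv2.cvtColor(g['image'],cv2.COLOR_RGB2HSV)
def big(m,box):
    k=np.zeros_like(m); x0,y0,x1,y1=box; k[y0:y1,x0:x1]=m[y0:y1,x0:x1]
    c=max(cv2.findContours(k,cv2.RETR_EXTERNAL,cv2.CHAIN_APPROX_NONE)[0],key=cv2.contourArea); return c
def ctr(c): M=cv2.moments(c); return M['m10']/M['m00'],M['m01']/M['m00']
P={}
for nm,ff,hh,bb,br in(('top',f,hsv,(190,215,230,250),(240,215,280,250)),('scene',g,h2,(365,145,410,180),(330,160,372,195))):
    b=big(cv2.inRange(hh,(105,120,60),(130,255,255)),bb); r=big(cv2.inRange(hh,(0,140,80),(14,255,255)),br)
    for n,c in(('blue',b),('red',r)):
        P[n,nm]=cast(ff,*ctr(c),50); print(nm,n,np.round(ctr(c),1),cv2.contourArea(c),P[n,nm].round(1))
b,r=P['blue','top'],P['red','top']; y=(b-r); print('keydist',np.linalg.norm(y)); y/=np.linalg.norm(y)
x=np.array([y[1],-y[0],0]); print('yaw x',np.degrees(np.arctan2(x[1],x[0])),'pan pred',(b+r)/2+160*x,(b+r)/2-160*x)
# print samples
for p in((235,148),(205,130),(200,120),(280,175),(386,265),(386,252),(386,278),(386,290),(372,265)): print(p,im[p[1],p[0]],hsv[p[1],p[0]])
cv2.imwrite('pics/crops.png',cv2.cvtColor(np.hstack([cv2.resize(im[235:295,350:425],None,fx=5,fy=5,interpolation=cv2.INTER_NEAREST),cv2.resize(im[108:183,185:295],(375,300))]),cv2.COLOR_RGB2BGR))
E
```

```text
top blue [210.1 232.1] 379.0 [471.2 144.3  50. ]
top red [260.3 231.2] 330.5 [481.8  49.2  50. ]
scene blue [384.7 161.4] 174.5 [471.9 144.1  50. ]
scene red [350.4 175.9] 201.5 [482.7  48.7  50. ]
keydist 95.646982772859
yaw x 6.361949642259221 pan pred [635.47731037 114.50223766  50.        ] [317.44795774  79.04337609  50.        ]
(235, 148) [93 95 98] [108  13  98]
(205, 130) [120 126 117] [ 50  18 126]
(200, 120) [118 124 114] [ 48  21 124]
(280, 175) [120 125 125] [ 90  10 125]
(386, 265) [115 117 121] [110  13 121]
(386, 252) [83 85 87] [105  12  87]
(386, 278) [90 91 93] [110   8  93]
(386, 290) [120 122 116] [ 40  13 122]
(372, 265) [29 29 29] [ 0  0 29]
```

View pics/crops.png

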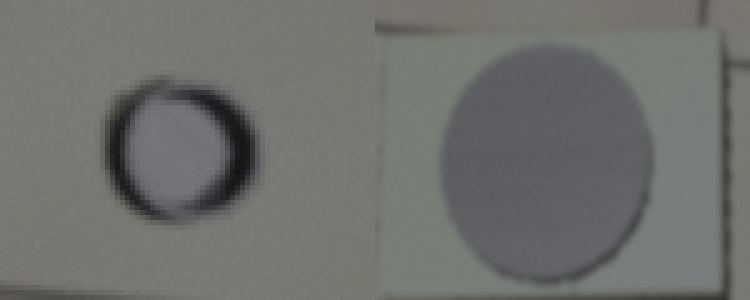

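The crops show the cup's rim ring centred at about (386,264.6) and the pan disc at about (235.5,148.5).

```bash
python3 - <<'E'
from h import *
f=grab_frame('top'); g=grab_frame('scene')
print('pan',cast(f,235.5,148.5,75),cast(g,418,207.5,75))
for u,v in((386,264.6),(371,264.6),(401.5,264.6)): print('cup',cast(f,u,v,60).round(1))
print('cup scene rim',cast(g,238.5,190,60),'jar',cast(f,472,227,75))
s=get_state(); Rm=R.from_rotvec(s['tcp_rot']).as_matrix()
c=cast(f,386,264.6,60); print('delta tool',Rm.T@(c-s['tcp_pos']),s['t'])
print('yaw tool y',np.degrees(np.arctan2(Rm[1,1],Rm[0,1])))
E
```

```text
pan [633.39802764 112.5309268   75.        ] [640.83198462 112.66446484  75.        ]
cup [ 440.5 -190.6   60. ]
cup [ 438.  -163.1   60. ]
cup [ 443.2 -219.    60. ]
cup scene rim [ 433.92885477 -191.89600918   60.        ] jar [ 522.53843309 -341.87467444   75.        ]
delta tool [-314.1579513   186.85465367  190.09286726] 0.3
yaw tool y 115.7123146585838
```

{"name": "step_arm", "arguments": {
  "deltas": [
    [100,0,0,0,0.084],
    [100,0,0,0,0.084],
    [100,0,0,0,0.084],
    [100,0,0,0,0.084],
    [100,-16.6,20,3.5,0],
    [100,-16.6,20,3.5,0],
    [100,-16.6,20,3.5,0],
    [100,-16.6,20,3.5,0],
    [100,-16.6,20,3.5,0],
    [100,-16.6,20,3.5,0],
    [100,-16.6,20,3.5,0],
    [100,-16.6,20,3.5,0],
    [100,-16.6,20,3.5,0],
    [100,-16.6,20,3.5,0],
    [100,-16.6,20,3.5,0],
    [100,-16.6,20,3.5,0],
    [100,-16.6,20,3.5,0],
    [100,-16.6,20,3.5,0]
  ]
}}

```text
t: 1.8
tcp_pos: [438.5, -189.9, 201.2]
tcp_rot: [-0.177, 3.136, -0.0]
wrist_force: [0.3, -1.2, -0.5]
gripper_width: 85.0
finger_force: 0.0
```

{"name": "step_arm", "arguments": {
  "deltas": [
    [100,0,0,0,0],
    [100,0,0,0,0]
  ]
}}

```text
t: 1.97
tcp_pos: [438.4, -190.2, 201.0]
tcp_rot: [0.181, -3.136, -0.0]
wrist_force: [-0.2, 1.1, 0.3]
gripper_width: 85.2
finger_force: 0.0
```

```bash
python3 - <<'E'
from h import *
s=get_state(); print(s['t'],s['tcp_pos'],R.from_rotvec(s['tcp_rot']).as_matrix().round(3).tolist(),s['wrist_force'])
f=grab_frame('wrist'); save(f,'w1'); print(f['fovy'],f['cx'],f['cy'],np.round(f['extrinsics'],3).tolist())
E
```

```text
1.9667 [ 438.4375581  -190.21383293  201.03472563] [[-0.993, -0.115, -0.001], [-0.115, 0.993, 0.0], [0.001, 0.0, -1.0]] [-0.16376395  1.10527548  0.27589155]
65.70646984690485 317.86841294692755 200.77953110061685 [[-0.115, 0.953, 0.279, 366.755], [0.993, 0.11, 0.032, -198.838], [-0.0, 0.281, -0.96, 324.265], [0.0, 0.0, 0.0, 1.0]]
```

View pics/w1.png

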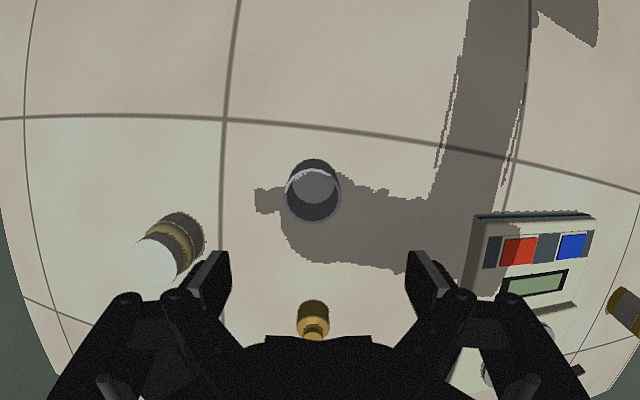

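The wrist view shows the cup between the fingers' lines. Its rim ellipse is the lower ring, at about (313,194), spanning roughly x 286–341. Blue key at (571,246), red at (518,251).

```bash
python3 - <<'E'
from h import *
f=grab_frame('wrist'); im=f['image']; hsv=cv2.cvtColor(im,cv2.COLOR_RGB2HSV)
for p in((313,194),(286,194),(341,194),(313,222),(313,167),(313,159)): print(p,cast(f,*p,60,True).round(1))
for n,lo,hi,b in(('blue',(105,120,60),(130,255,255),(540,590)),('red',(0,140,80),(14,255,255),(490,545))):
    m=cv2.inRange(hsv,lo,hi); m[:,:b[0]]=0;m[:,b[1]:]=0;m[:225]=0;m[275:]=0
    M=cv2.moments(m,True);print(n,cast(f,M['m10']/M['m00'],M['m01']/M['m00'],50,True).round(1))
c=im[145:235,265:365]; cv2.imwrite('pics/w1c.png',cv2.cvtColor(cv2.resize(c,None,fx=6,fy=6,interpolation=cv2.INTER_NEAREST),cv2.COLOR_RGB2BGR))
E
```

```text
(313, 194) [ 437.6 -195.7   60. ]
(286, 194) [ 440.3 -219.5   60. ]
(341, 194) [ 434.7 -171.1   60. ]
(313, 222) [ 463.8 -192.8   60. ]
(313, 167) [ 413.5 -198.4   60. ]
(313, 159) [ 406.5 -199.1   60. ]
blue [469.6 141.9  50. ]
red [480.4  47.3  50. ]
```

View pics/w1c.png

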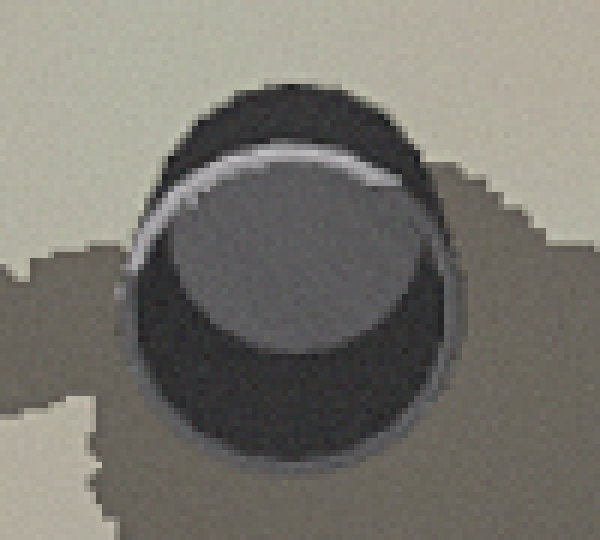

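The rim's outer outline spans crop x 115–465 and y 137–475, so its centre is at about (313.3,196). That puts the cup at about (439.5,-193.5) when combined with the top view.

{"name": "step_arm", "arguments": {
  "deltas": [
    [100,-0.7,-3.1,10,0],
    [100,0,0,20,0],
    [100,0,0,20,0],
    [100,0,0,20,0],
    [100,0,0,20,0],
    [100,0,0,20,0],
    [100,0,0,20,0],
    [100,0,0,15,0],
    [100,0,0,10,0],
    [100,0,0,6,0],
    [100,0,0,0,0],
    [45,0,0,0,0],
    [45,0,0,0,0],
    [45,0,0,0,0],
    [45,0,0,0,0]
  ],
  "newtons": 30
}}

```text
t: 3.32
tcp_pos: [439.8, -194.4, 41.3]
tcp_rot: [-0.177, 3.135, -0.001]
wrist_force: [-1.5, 0.3, 3.7]
gripper_width: 51.7
finger_force: 31.5
```

{"name": "step_arm", "arguments": {
  "deltas": [
    [45,0,0,0,0],
    [45,0,0,0,0],
    [45,0,0,0,0]
  ]
}}

```text
t: 3.57
tcp_pos: [439.8, -194.4, 41.3]
tcp_rot: [-0.178, 3.135, -0.001]
wrist_force: [-0.5, -0.1, 6.0]
gripper_width: 52.4
finger_force: 31.7
```

{"name": "step_arm", "arguments": {
  "deltas": [
    [45,0,0,-8,0],
    [45,0,0,-20,0],
    [45,0,0,-25,0],
    [45,0,0,-25,0],
    [45,0,0,-25,0],
    [45,0,0,-25,0],
    [45,0,0,-10,0]
  ]
}}

```text
t: 4.15
tcp_pos: [440.4, -194.5, 182.3]
tcp_rot: [-0.178, 3.131, -0.003]
wrist_force: [0.1, 0.5, -1.2]
gripper_width: 52.1
finger_force: 31.7
```

{"name": "step_arm", "arguments": {
  "deltas": [
    [45,-8.2,10.1,0,0],
    [45,-16.4,20.25,0,0],
    [45,-16.4,20.25,0,0],
    [45,-16.4,20.25,0,0],
    [45,-16.4,20.25,0,0],
    [45,-16.4,20.25,0,0],
    [45,-16.4,20.25,0,0],
    [45,-16.4,20.25,0,0],
    [45,-16.4,20.25,0,0],
    [45,-16.4,20.25,0,0],
    [45,-16.4,20.25,0,0],
    [45,-16.4,20.25,0,0],
    [45,-16.4,20.25,0,0],
    [45,-16.4,20.25,0,0],
    [45,-8.2,10.1,0,0],
    [45,0,0,0,0],
    [45,0,0,0,0],
    [45,0,0,0,0]
  ]
}}

```text
t: 5.65
tcp_pos: [634.9, 113.0, 178.3]
tcp_rot: [0.177, -3.136, 0.0]
wrist_force: [-0.5, -0.6, -1.3]
gripper_width: 51.8
finger_force: 31.7
```

```bash
python3 - <<'E'
from h import *
s=get_state(); print(s['t'],s['tcp_pos'],R.from_rotvec(s['tcp_rot']).as_matrix().round(3).tolist(),s['wrist_force'],s['gripper_width'])
a=grab_frame('wrist'); b=grab_frame('scene')
cv2.imwrite('pics/p1.png',cv2.cvtColor(np.hstack([a['image'][:,120:520],b['image'][:,250:640]]),cv2.COLOR_RGB2BGR))
E
```

```text
5.65 [634.87669741 112.96538922 178.29553246] [[-0.994, -0.112, -0.001], [-0.112, 0.994, -0.0], [0.001, -0.0, -1.0]] [-0.45600238 -0.57581209 -1.30197685] 51.83070412673575
```

View pics/p1.png

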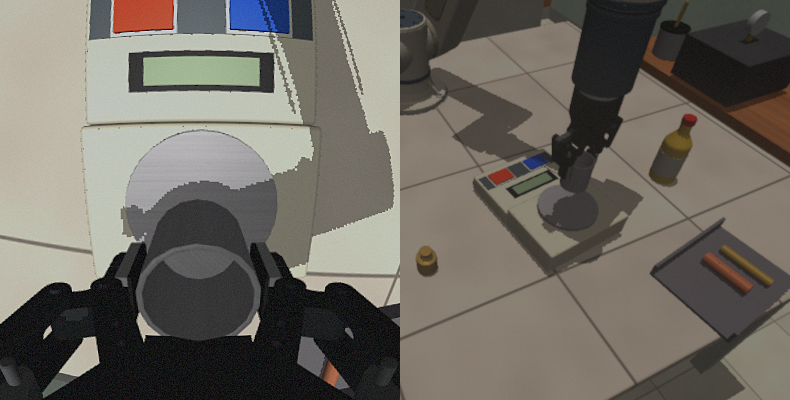

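The cup is held upright, centred across over the pan (wrist disc centre is at about column 200 of the crop, the cup at about 198). Descending.

{"name": "step_arm", "arguments": {
  "deltas": [
    [45,0,0,8,0],
    [45,0,0,15,0],
    [45,0,0,15,0],
    [45,0,0,12,0],
    [45,0,0,6,0],
    [45,0,0,2,0],
    [45,0,0,0,0],
    [45,0,0,0,0]
  ]
}}

```text
t: 6.42
tcp_pos: [635.8, 113.2, 121.1]
tcp_rot: [-0.177, 3.135, 0.0]
wrist_force: [0.4, 0.0, -0.0]
gripper_width: 51.9
finger_force: 31.7
```

{"name": "step_arm", "arguments": {
  "deltas": [
    [45,0,0,1,0],
    [45,0,0,1,0],
    [45,0,0,0,0],
    [45,0,0,0,0]
  ]
}}

```text
t: 6.75
tcp_pos: [635.4, 113.4, 118.5]
tcp_rot: [-0.177, 3.136, 0.0]
wrist_force: [0.1, 0.0, -1.3]
gripper_width: 52.2
finger_force: 31.7
```

{"name": "step_arm", "arguments": {
  "deltas": [
    [45,0,0,1,0],
    [45,0,0,0,0],
    [45,0,0,0,0]
  ]
}}

```text
t: 7.0
tcp_pos: [635.3, 113.3, 117.2]
tcp_rot: [0.177, -3.136, 0.0]
wrist_force: [-0.6, 0.0, 0.0]
gripper_width: 51.7
finger_force: 31.7
```

{"name": "step_arm", "arguments": {
  "deltas": [
    [45,0,0,0.7,0],
    [45,0,0,0.3,0],
    [45,0,0,0,0],
    [45,0,0,0,0]
  ]
}}

```text
t: 7.33
tcp_pos: [635.4, 113.3, 116.4]
tcp_rot: [-0.177, 3.136, 0.0]
wrist_force: [-1.2, -0.6, -0.2]
gripper_width: 52.0
finger_force: 31.8
```

{"name": "step_arm", "arguments": {
  "deltas": [
    [45,0,0,0.5,0],
    [45,0,0,0.3,0],
    [45,0,0,0,0],
    [45,0,0,0,0]
  ]
}}

```text
t: 7.67
tcp_pos: [635.4, 113.4, 116.4]
tcp_rot: [-0.177, 3.136, -0.0]
wrist_force: [-1.5, 0.7, 5.0]
gripper_width: 51.6
finger_force: 32.2
```

Contact at the expected height (116.4), so I'm releasing and retreating.

{"name": "step_arm", "arguments": {
  "deltas": [
    [55,0,0,0,0],
    [65,0,0,0,0],
    [80,0,0,0,0],
    [100,0,0,0,0],
    [100,0,0,0,0],
    [100,0,0,0,0],
    [100,0,0,0,0]
  ]
}}

```text
t: 8.25
tcp_pos: [635.4, 113.3, 115.3]
tcp_rot: [0.177, -3.136, 0.0]
wrist_force: [0.5, -0.3, -0.3]
gripper_width: 85.4
finger_force: 0.0
```

{"name": "step_arm", "arguments": {
  "deltas": [
    [100,0,0,-8,0],
    [100,0,0,-18,0],
    [100,0,0,-20,0],
    [100,0,0,-20,0],
    [100,0,0,-20,0],
    [100,0,0,-10,0]
  ]
}}

```text
t: 8.75
tcp_pos: [636.4, 113.4, 215.2]
tcp_rot: [-0.177, 3.132, 0.001]
wrist_force: [1.5, -0.1, 1.8]
gripper_width: 85.2
finger_force: 0.0
```

{"name": "step_arm", "arguments": {
  "deltas": [
    [100,8,0,0,0],
    [50,16,0,0,0],
    [0,18,0,0,0],
    [0,18,0,0,0],
    [0,18,0,0,0],
    [0,18,0,0,0],
    [0,18,0,0,0],
    [0,18,0,0,0],
    [0,18,0,0,0],
    [0,10,0,0,0],
    [0,0,0,0,0],
    [0,0,0,0,0],
    [0,0,0,0,0]
  ]
}}

```text
t: 9.83
tcp_pos: [477.0, 95.5, 211.5]
tcp_rot: [-0.177, 3.136, 0.0]
wrist_force: [-0.5, 0.5, 0.3]
gripper_width: 0.4
finger_force: 0.0
```

```bash
python3 - <<'E'
from h import *
s=get_state(); print(s['t'],s['tcp_pos'],s['wrist_force'],s['gripper_width'])
Rm=R.from_rotvec(s['tcp_rot']).as_matrix(); print('tool delta to key',Rm.T@(np.array([471.2,143.9,69])-s['tcp_pos']))
a=grab_frame('wrist'); b=grab_frame('scene')
cv2.imwrite('pics/p2.png',cv2.cvtColor(np.hstack([a['image'][:,120:520],b['image'][:,250:640]]),cv2.COLOR_RGB2BGR))
E
```

```text
9.8333 [476.96573371  95.51401424 211.54439399] [-0.49073666  0.47141161  0.25661472] 0.4292724814751006
tool delta to key [  0.33282989  48.72885966 142.54381439]
```

View pics/p2.png

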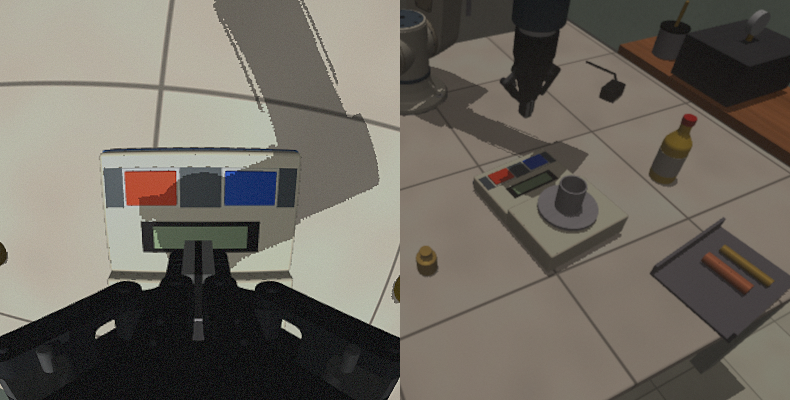

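The cup stands upright mid-pan (scene crop at about (572,195)) and the fingers are shut. The blue key is at about (250,188) in the wrist crop, so I'm moving over it and down.

{"name": "step_arm", "arguments": {
  "deltas": [
    [0,0.3,10,0,0],
    [0,0,18,0,0],
    [0,0,15,0,0],
    [0,0,5.7,0,0],
    [0,0,0,15,0],
    [0,0,0,25,0],
    [0,0,0,25,0],
    [0,0,0,25,0],
    [0,0,0,20,0],
    [0,0,0,14,0],
    [0,0,0,8,0],
    [0,0,0,0,0],
    [0,0,0,0,0],
    [0,0,0,0,0]
  ]
}}

```text
t: 11.1
tcp_pos: [471.4, 144.2, 80.5]
tcp_rot: [-0.177, 3.135, 0.001]
wrist_force: [0.4, 0.5, 0.0]
gripper_width: 0.0
finger_force: 0.0
```

```bash
python3 - <<'E'
from h import *
s=get_state(); print(s['t'],s['tcp_pos'],s['wrist_force'])
a=grab_frame('wrist'); b=grab_frame('scene')
cv2.imwrite('pics/p3.png',cv2.cvtColor(np.hstack([a['image'][:,120:520],cv2.resize(b['image'][90:290,320:520],(400,400))]),cv2.COLOR_RGB2BGR))
E
```

```text
11.1 [471.43849924 144.16144357  80.53948868] [0.37558723 0.48382937 0.03899778]
```

View pics/p3.png

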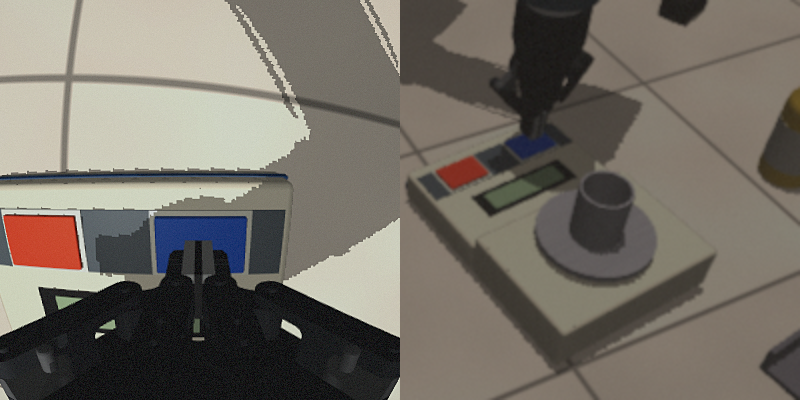

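The fingertips are right above the middle of the blue key (tips at wrist crop (200,245), key x 155–247), and the cup is upright on the pan. Creeping down the remaining ~11 mm.

{"name": "step_arm", "arguments": {
  "deltas": [
    [0,0,0,3,0],
    [0,0,0,3,0],
    [0,0,0,2,0],
    [0,0,0,1,0],
    [0,0,0,0,0],
    [0,0,0,0,0]
  ]
}}

```text
t: 11.7
tcp_pos: [470.6, 143.7, 70.4]
tcp_rot: [0.177, -3.136, 0.0]
wrist_force: [0.3, 1.2, -0.2]
gripper_width: -0.0
finger_force: 0.0
```

{"name": "step_arm", "arguments": {
  "deltas": [
    [0,0,0,1,0],
    [0,0,0,0.5,0],
    [0,0,0,0,0],
    [0,0,0,0,0]
  ]
}}

```text
t: 12.03
tcp_pos: [470.7, 143.7, 69.1]
tcp_rot: [-0.177, 3.136, 0.0]
wrist_force: [0.2, 0.2, 1.5]
gripper_width: -0.2
finger_force: 0.6
```

{"name": "step_arm", "arguments": {
  "deltas": [
    [0,0,0,0.5,0],
    [0,0,0,0.3,0],
    [0,0,0,0,0],
    [0,0,0,0,0]
  ]
}}

```text
t: 12.37
tcp_pos: [470.6, 143.7, 68.4]
tcp_rot: [-0.177, 3.136, 0.0]
wrist_force: [-1.0, 0.5, 3.9]
gripper_width: -0.0
finger_force: 1.9
```

{"name": "step_arm", "arguments": {
  "deltas": [
    [0,0,0,0.5,0],
    [0,0,0,0.3,0],
    [0,0,0,0,0]
  ]
}}

```text
t: 12.62
tcp_pos: [470.7, 143.7, 67.6]
tcp_rot: [-0.177, 3.136, 0.0]
wrist_force: [-2.6, 0.0, 5.3]
gripper_width: 0.3
finger_force: 2.9
```

{"name": "step_arm", "arguments": {
  "deltas": [
    [0,0,0,0.1,0],
    [0,0,0,0,0],
    [0,0,0,0,0],
    [0,0,0,0,0]
  ]
}}

```text
t: 12.95
tcp_pos: [470.7, 143.8, 67.6]
tcp_rot: [-0.177, 3.136, 0.0]
wrist_force: [-2.1, -0.7, 5.2]
gripper_width: 0.2
finger_force: 3.0
```

{"name": "step_arm", "arguments": {
  "deltas": [
    [0,0,0,0.2,0],
    [0,0,0,0,0],
    [0,0,0,0,0]
  ]
}}

```text
t: 13.2
tcp_pos: [470.7, 143.7, 67.6]
tcp_rot: [-0.177, 3.136, 0.0]
wrist_force: [-3.3, -1.1, 7.8]
gripper_width: 0.1
finger_force: 3.7
```

{"name": "step_arm", "arguments": {
  "deltas": [
    [0,0,0,-4,0],
    [0,0,0,-15,0],
    [0,0,0,-25,0],
    [0,0,0,-30,0],
    [0,0,0,-25,0],
    [0,0,0,-10,0],
    [0,0,0,0,0],
    [0,0,0,0,0],
    [0,0,0,0,0]
  ]
}}

```text
t: 13.95
tcp_pos: [469.8, 143.4, 174.6]
tcp_rot: [0.177, -3.134, 0.001]
wrist_force: [0.2, 0.3, 0.9]
gripper_width: -0.2
finger_force: 0.0
```

```bash
python3 - <<'E'
from h import *
s=get_state(); print(s['t'],s['tcp_pos'],s['wrist_force'])
b=grab_frame('scene')
cv2.imwrite('pics/p4.png',cv2.cvtColor(cv2.resize(b['image'][90:290,320:520],(400,400)),cv2.COLOR_RGB2BGR))
E
```

```text
13.95 [469.76284486 143.41206125 174.61505297] [0.20624124 0.33810942 0.90324117]
```

View pics/p4.png

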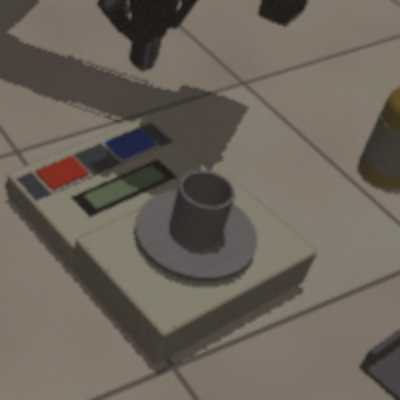

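The cup stands upright mid-pan, base at about (197,240), and the fingers are clear of the key.

```bash
python3 -c "
from bench import *
print(finish_job())"
```

```text
the job is handed in; nothing more can be done
None
```

The cup stands upright mid-pan, the tare key was pressed at about 5–8 N (wrist reading) for a little over half a second and released, and the job is handed in; the hand-in returned no verdict.

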